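Pack the caramel jar and slide the gift box shut

TASK

Set the caramel jar (amber, gold cap) down in the empty nest of the wooden gift box, without dropping it, and let go. Then slide the lid shut along its grooves, over the sprung ridge at the mouth, until it latches fully home, flush with the box. The ridge takes a firm push, but the end board is thin: do not ram the lid into it, and leave the other jars and the pastries where they are.

Things in the scene. Friction and masses are not known exactly. Their poses are not given: they have to be found in the camera images.
- box: light wooden slide-top gift box, 124 x 204 mm, 63 mm high with the dark 170 x 250 x 8 mm packing board it is fixed on; 9 mm walls. Origin under the board's centre; y runs along the box towards its open mouth, x across it, z up. Inside 106 mm wide; three nests in a row along y, 62 mm apart, parted by 3 mm dividers 16 mm high. The nest at the closed end (-y) is empty and uncovered
- nest (a point): centre of the empty nest's floor (13 mm above the counter); the nest is 59 mm along y and 106 mm across x; the box's side walls rise 50 mm above this floor, so open fingers across x must stay within 53 mm of the middle. Its axes are the box's
- box_end (a point): middle of the box's mouth (outer face, low end wall), at the height of the lid's top: where lid_end lies when the lid is home and flush. Its axes are the box's; the lid shuts along -y
- lid: plywood lid 112 x 194.5 x 5 mm in the box's grooves (play 1 mm up, 2 mm each side), 85 to 110 mm out of the mouth; origin under its centre, y to its rear edge. Slides freely (under 2 N) until some 9 mm before home; there a bead under its rear climbs the sprung brass ridge: the push grows to 9-20 N, then the lid snaps home and the push falls. Short of the snap the ridge shoves it back out
- pull (a point): centre of the dark wooden pull on the lid: 46 mm across x, 14 mm along y, 20 mm high, its foot 10 mm below this point on the lid's top face; the lid's bare top runs on 30 mm behind it (+y) to the lid's rear edge
- lid_end (a point): middle of the lid's rear (+y) edge, on its top face; 37 mm behind the pull's centre
- end_board: thin board closing the grooves at the box's closed end (its frame and origin are the box's). A cork strip on it meets the lid's front edge at home and gives, under 5 N, for 3.5 mm past flush, then springs back; beyond that it is hard wood. The board splits if the lid is pressed or rammed on it with more than 14 N
- caramel: amber jar with a gold cap, 54 mm wide, 34 mm high, 95 g, standing on the counter; origin at the centre of its underside
- caramel_mid (a point): centre of the caramel jar, 17 mm above its underside
- raspberry_mid (a point): red jar with a white cap, leave alone: glass jar 54 mm wide, 34 mm high; this point is half-way up on its axis
- blueberry_mid (a point): dark blue jar with a black cap, leave alone: glass jar 54 mm wide, 34 mm high; this point is half-way up on its axis
- packed_lemon_mid (a point): yellow jar already packed in the middle nest, leave alone: glass jar 54 mm wide, 34 mm high; this point is half-way up on its axis
- packed_raspberry_mid (a point): red jar already packed in the nest at the mouth, leave alone: glass jar 54 mm wide, 34 mm high; this point is half-way up on its axis
- tart_top (a point): blueberry tart on a 100 mm square gold card, leave alone; this point is 30 mm above the counter on its axis
- eclair_mid (a point): coffee eclair on a black 55 x 150 mm tray, about 60 mm high, leave alone; this point is 22 mm above the counter at its middle
Mind the look-alikes: they are no part of the job. Of the things shaped like the lid, the plywood one is meant.

How it is judged:
On the way, in this order (a step that is already met when the one before it is completed fails the run):
1. the caramel jar stands upright in the empty nest, let go and still (x of caramel_mid in the frame of nest between -0.028 and 0.028 m and y of caramel_mid in the frame of nest between -0.007 and 0.007 m and z of caramel_mid in the frame of nest between 0.012 and 0.022 m and angle between caramel_mid's own z axis and vertical below 0.12 rad and contact force between the fingers and caramel below 0.2 N and linear speed of caramel below 0.02 m/s), for 0.2 s.
2. the lid is past the ridge and home, with the jar still standing in its nest (y of lid_end in the frame of box_end between -0.0025 and 0.0025 m and z of lid_end in the frame of box_end between -0.003 and 0.003 m and x of caramel_mid in the frame of nest between -0.028 and 0.028 m and y of caramel_mid in the frame of nest between -0.007 and 0.007 m and z of caramel_mid in the frame of nest between 0.012 and 0.022 m and angle between caramel_mid's own z axis and vertical below 0.12 rad), for 0.2 s.
At the end, for the whole second after the job is handed in: the caramel jar stands upright (within 7 degrees) in its nest, within 7 mm of the nest's middle along the box; the lid lies in its grooves, latched, its rear edge within 2.5 mm of flush with the box's mouth; jar and lid at rest (all of step 2 and linear speed of each of lid, caramel below 0.02 m/s); the robot touches nothing.
It fails at once if the lid was pressed or rammed on the end board with more than 14 N (contact force between lid and end_board above 14 N).
It fails at once if the caramel jar was dropped into the box instead of set down (horizontal distance between caramel_mid and nest below 0.035 m and z of caramel_mid in the frame of nest below 0.05 m and linear speed of caramel above 0.5 m/s).
It fails at once if another jar or a pastry was moved by more than 20 mm (distance of any of raspberry_mid, blueberry_mid, packed_lemon_mid, packed_raspberry_mid, tart_top, eclair_mid from where it was at the start of the episode above 0.02 m).
It also fails if it takes over 67 s, if anything falls off the work surface, if the arm or the gripper's body presses on something with over 40 N, if the wrist force passes 120 N, or if a joint passes its speed limit or range.

ROBOT

A 7-joint arm with a two-finger parallel gripper is mounted at the origin on the work surface. World frame = base frame: x ahead of the robot, y to its left, z up, the work surface at z = 0. Lengths are in m, angles in rad, forces in N, time in s.
With the tool pointing down it reaches from about 0.4 to 0.85 m from the base axis. Payload 10.4 kg.
Tool frame: the origin (TCP) lies on the mounting face of the last link; the fingertips stand r.tips_ahead ahead of it and the grasp point (between the pads) lies 164 mm ahead of it (r.tips_ahead is the distance from the TCP to the fingertips, in m); z points along the fingers, y is the line along which they close (so a half turn about z gives the same grasp; the last joint's range is limited). The gripper opens to 87 mm and grips with 3 to 60 N. Pads are 19 mm wide; open, the fingers measure 117 mm over their backs; the gripper's body (75 mm by 190 mm) begins 51 mm behind the grasp point.
Start: joints at [1.128, 0.332, -0.065, 1.46, 0.022, 1.35, -0.088], TCP at [0.255, -0.571, 0.405] pointing down, gripper open.
Joint ranges: [-2.6, 2.6], [-0.5, 2.12], [-1.47, 1.34], [0.16, 2.42], [-1.27, 4.41], [0.06, 2.06], [-2.6, 2.6]. Speed limits (rad/s): [2.22, 2.22, 2.79, 2.79, 3.14, 3.14, 3.14].

INTERFACE

Orientations are given as a unit quaternion [x, y, z, w].
In Python, from bench import telemetry, imaging, job, r gives the robot as it stands.
- The arm moves only by the tool move_arm, never from a script. Its argument "steps" is a list of rows, each an object of numbers: "dx", "dy", "dz": the shift along the tool's x, y, z in cm; "spin": the turn about the tool's z in rad. In form: [{"dx": .., "dy": .., "dz": .., "spin": ..}, ...]. A call has 1 to 12 rows; each row shifts and turns the commanded pose from where the row before left it, along the tool's axes as they then stand; what a row does not reach is not made up. A row lasts 1/10 s, in which the tool goes at most 50 mm and 8.59 degrees, less where a joint would pass 70% of its speed; a pose out of reach is approached as far as the arm can. A call with a gripper value outside its range is refused whole. "claw" is the finger opening in cm, from 0 to 8.7, set as the call begins (left out, the last holds). The fingers move at their own pace and stop on an object; "squeeze" is the grip in N (left out, the last holds). Time passes only in rows, so rows that do not move let the fingers close. It gives the time, the measured TCP pose, the force, the opening and the grip force at its end, in the units of the state.
- telemetry.read_state(): the state, without advancing time (a new reading comes with each control period).
- imaging.camera(name): name is "side" or "top"; returns a dict with "img" (400x640x3 uint8, red, green, blue), "camera_matrix" (3x3 intrinsics, pixels), "D" ([k1, k2, p1, p2, k3] as OpenCV has them; the pictures are not rectified), "R" (3x3) and "t" (3): a world point X has camera coordinates R X + t. Camera axes: x right, y down, z forward; pixel columns grow to the right and rows downward; lengths in m; the calibration is good to about 2 mm. A picture is of the moment at which its call begins. There is no depth.
- job.close_job(): hands the job in; it is judged then, once.
The state is a dict: "time": time; "joint_positions": joint angles; "joint_vel": joint speeds; "joint_torque": joint torques, N m; "ee_pos": TCP position; "eef_rot": TCP orientation; "ft_force": force on the tool from outside, world axes, zero at the start; "torque": the same for the moment, N m; "width": finger opening in m; "grip_force": force on a finger pad.
Only numpy, scipy, OpenCV 4.12 (cv2) and the standard library are available. Lean on these libraries where they do the work, as an engineer would, in place of code of your own. Each camera call takes 0.05 s, during which the arm holds its last target. There are 200 camera calls.

## Working session

There is one attempt and no reset: what is moved stays moved. The work goes in short steps, Python scripts to look and compute and a tool call to move; the robot and the scene stay as the last step left them, time stands still between calls to the robot, and variables do not carry over. Pictures are saved under pics/ and viewed, at most 10 in all, crops included, and the job is handed in when it is done.

Besides the shell and the picture viewer there is one more tool, called after "Emit:" by a JSON object that holds its "method" and its "body". move_arm: Moves the arm, as the interface text tells. Its arguments: {"type":"object","properties":{"steps":{"type":"array","items":{"type":"object","properties":{"dx":{"type":"number"},"dy":{"type":"number"},"dz":{"type":"number"},"spin":{"type":"number"}}}},"claw":{"type":"number"},"squeeze":{"type":"number"}},"required":["steps"]}

```bash
mkdir -p pics; ls
cat > h.py <<'E'
import numpy as np, cv2
from bench import telemetry, imaging, job, r
def cam(n): return imaging.camera(n)
def ray(c,uv):
    p=cv2.undistortPoints(np.array([[uv]],float),c["camera_matrix"],np.array(c["D"],float))[0,0]
    R=np.array(c["R"]);t=np.array(c["t"]);return -R.T@t, R.T@np.array([p[0],p[1],1])
def onz(c,uv,z):
    o,d=ray(c,uv); return o+d*(z-o[2])/d[2]
def proj(c,X):
    R=np.array(c["R"]);return cv2.projectPoints(np.array(X,float).reshape(-1,3),cv2.Rodrigues(R)[0],np.array(c["t"],float),c["camera_matrix"],np.array(c["D"],float))[0][:,0]
def save(c,n): cv2.imwrite("pics/"+n+".png",c["img"][:,:,::-1])
E
python3 - <<'E'
from h import *
for n in("top","side"):
    c=cam(n);save(c,n+"0");print(n,-np.array(c["R"]).T@c["t"])
s=telemetry.read_state();print(s["ee_pos"],s["eef_rot"],s["time"],r.tips_ahead,s["width"])
E
```

```text
pics
top [0.15524524 0.02930902 1.42289923]
side [ 0.31081049 -0.9977876   1.15939187]
[ 0.25465532 -0.57064034  0.40406722] [ 9.78053096e-01  2.08354890e-01 -1.63154626e-04 -5.95014729e-04] 0.1 0.1822 0.08724574234243584
```

View pics/top0.png

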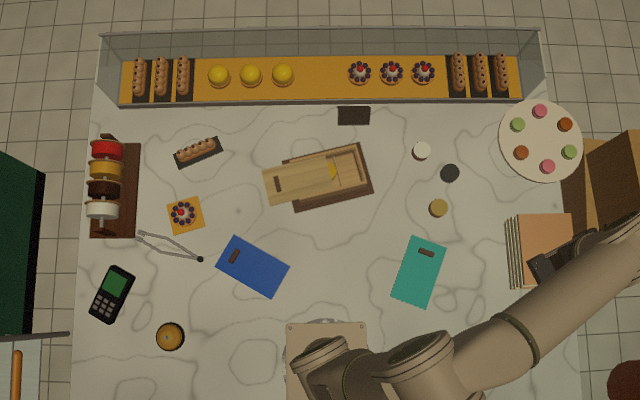

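View pics/side0.png

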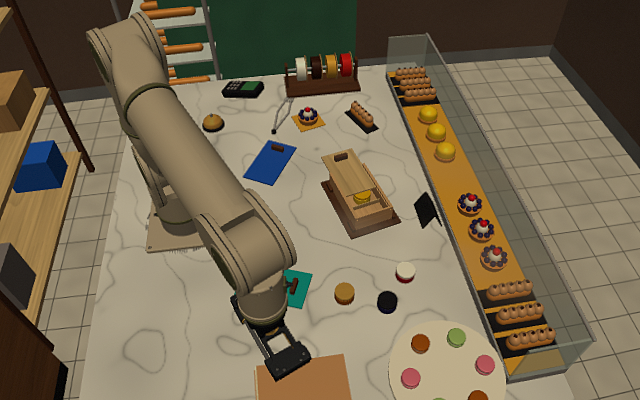

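The top view shows the caramel cap at (438,208), the white cap at (421,150) and the black cap at (450,173). The box is around (330,177) with its mouth to the left, and the plywood lid's pull is at about (279,185). The side view shows the gold cap at (344,293) and the box at (360,205). I'll take enlarged crops next.

Run:
```python
from h import *
c=cam("top");a=c["img"][130:225,250:390,::-1]
cv2.imwrite("pics/topc.png",cv2.resize(a,None,fx=5.5,fy=5.5,interpolation=cv2.INTER_CUBIC))
s=cam("side");b=s["img"][135:245,310:450,::-1]
cv2.imwrite("pics/sidec.png",cv2.resize(b,None,fx=5,fy=5,interpolation=cv2.INTER_CUBIC))
# gold cap masks
for n,k,(u,v) in(("top",c,(438,208)),("side",s,(344,293))):
    hsv=cv2.cvtColor(k["img"],cv2.COLOR_RGB2HSV);print(n,hsv[v,u])
    m=((hsv[:,:,1]>90)&(hsv[:,:,2]>60)).astype(np.uint8)
    _,l,st,ce=cv2.connectedComponentsWithStats(m);i=l[v,u];print(st[i],ce[i],onz(k,ce[i],.034),onz(k,ce[i],.017))
for n,(u,v) in(("white",(421,150)),("black",(450,173))):print(n,onz(c,(u,v),.034))
```

```text
top [ 22 153 140]
[428 199  20  19 284] [437.77464789 207.76408451] [ 0.44069958 -0.34017136  0.034     ] [ 0.44419351 -0.34469377  0.017     ]
side [ 19 187 147]
[334 282  21  23 360] [344.15  293.025] [ 0.4425586  -0.35151057  0.034     ] [ 0.44454876 -0.341748    0.017     ]
white [ 0.62123656 -0.30181387  0.034     ]
black [ 0.54727155 -0.38558456  0.034     ]
```

View pics/topc.png

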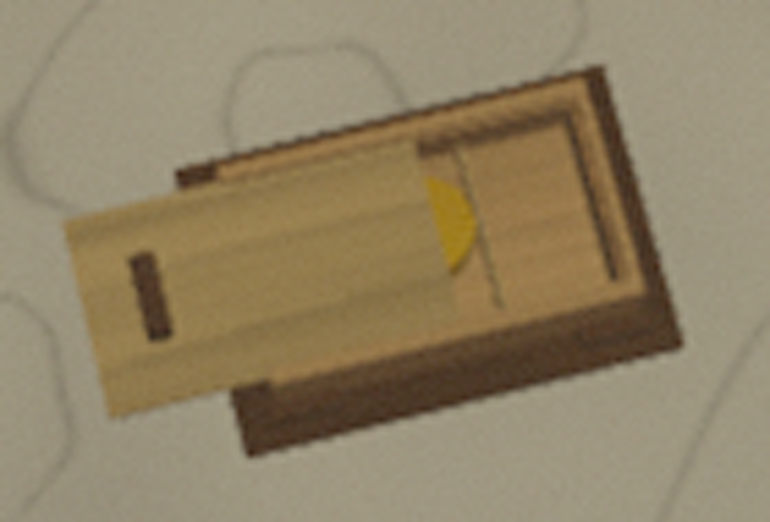

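View pics/sidec.png

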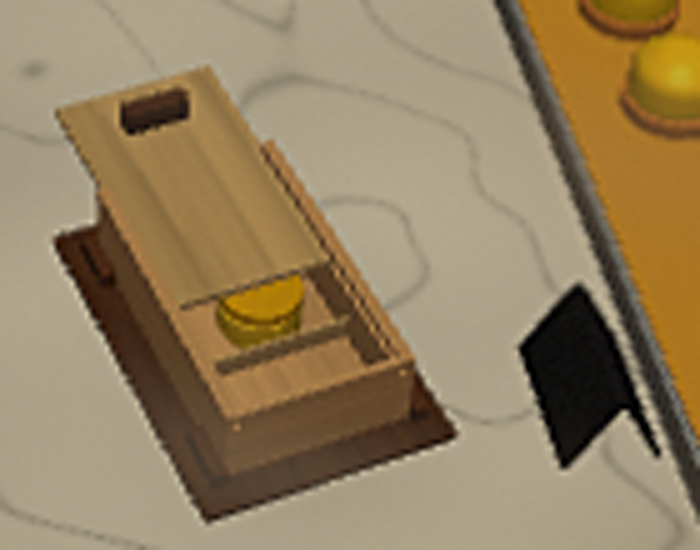

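The top crop shows the board's corners at crop pixels (178,172), (603,68), (682,347) and (250,457). The lid's rear corners are (65,222) and (112,417), its front edge runs (416,140)–(455,318), and the pull's top is centred near (151,297). The side crop confirms that the lid sticks out of the mouth and that the nest nearest that camera is empty.

```bash
cat >> h.py <<'E'
def topc(u,v): return (250+(u+.5)/5.5-.5,130+(v+.5)/5.5-.5)
E
python3 - <<'E'
from h import *
c=cam("top");s=cam("side")
P=[onz(c,topc(*p),.008)[:2] for p in((178,172),(603,68),(682,347),(250,457))]
P=np.array(P);print(P)
for i in range(4):
    d=P[(i+1)%4]-P[i];print(np.linalg.norm(d),np.degrees(np.arctan2(d[1],d[0])))
o=P.mean(0);print("box",o)
yv=(P[0]+P[3]-P[1]-P[2]);yaw=np.arctan2(yv[1],yv[0])-np.pi/2;print("yaw",np.degrees(yaw))
y=np.array([-np.sin(yaw),np.cos(yaw)]);x=np.array([y[1],-y[0]])
print("nest",o-.062*y)
for z in(.058,.060,.063):
    L=[onz(c,topc(*p),z)[:2] for p in((65,222),(112,417),(455,318),(416,140))]
    print(z,[[round(float((p-o)@x)*1e3,1),round(float((p-o)@y)*1e3,1)] for p in L])
pt=onz(c,topc(151,297),.081)[:2];print("pull",pt,[(pt-o)@x,(pt-o)@y])
# side check: board corners in side crop
for q in((207,522),(456,435),(55,238)):
    p=onz(s,(310+(q[0]+.5)/5-.5,135+(q[1]+.5)/5-.5),.008)[:2];print("side corner",p,(p-o)@x,(p-o)@y)
from scipy.spatial.transform import Rotation as R
st=telemetry.read_state();print(R.from_quat(st["eef_rot"]).as_matrix().round(3))
E
```

```text
[[ 0.60131794  0.12295065]
 [ 0.65869143 -0.11666926]
 [ 0.49609828 -0.15405449]
 [ 0.43851866  0.08407524]]
0.246392811358584 -76.53485708073976
0.1668358175190058 -167.05098318800074
0.24499220487462262 103.59317476186034
0.16737653294399077 13.43035147803898
box [ 0.54865658 -0.01592446]
yaw 13.52897637437025
nest [ 0.56316068 -0.07620407]
0.058 [[55.6, 188.5], [-54.8, 188.7], [-48.1, -0.2], [52.9, -5.5]]
0.06 [[55.0, 188.4], [-55.3, 188.6], [-48.6, -0.0], [52.3, -5.2]]
0.063 [[54.1, 188.3], [-55.9, 188.5], [-49.3, 0.3], [51.4, -4.9]]
pull [0.51016601 0.13237313] [np.float64(-0.0027302109544245935), np.float64(0.15318695850788738)]
side corner [ 0.49712562 -0.15902558] -0.08357772036526764 -0.12707530511233678
side corner [ 0.66000458 -0.11793509] 0.08439421423944518 -0.12522843968436478
side corner [0.4402925  0.08560205] -0.0816063417436924 0.12405970792986327
[[ 0.913  0.408 -0.   ]
 [ 0.408 -0.913  0.   ]
 [ 0.    -0.    -1.   ]]
```

Emit:
{"method": "move_arm", "body": {"steps": [{"spin": -0.14}, {"spin": -0.14}, {"spin": -0.14}, {"spin": -0.14}, {"spin": -0.14}, {"spin": -0.14}, {"spin": -0.14}, {"spin": -0.14}, {"spin": -0.14}, {"spin": -0.126}], "claw": 8.7}}

```text
$.steps[0]: bad value
```

```bash
cat >> h.py <<'E'
from scipy.spatial.transform import Rotation as Rot
def to(X,ang):
    "X: TCP target; ang: wanted world angle (deg) of tool y"
    s=telemetry.read_state();M=Rot.from_quat(s["eef_rot"]).as_matrix()
    a=np.degrees(np.arctan2(M[1,1],M[0,1]))
    print("t",round(s["time"],2),"pos",np.round(s["ee_pos"],4),"yang",a.round(2),"tilt",np.round(M[:,2],4),"w",s["width"],"grip",s["grip_force"],"F",np.round(s["ft_force"],2))
    print("delta cm (tool)",(M.T@(np.array(X)-s["ee_pos"])*100).round(2),"spin",np.radians(-(ang-a)).round(4),"q",np.round(s["joint_positions"],2))
E
python3 -c "
from h import *
to((.4435,-.3438,.30),13.5)"
```

```text
t 0.3 pos [ 0.2547 -0.5707  0.4045] yang -65.95 tilt [-2.e-04  4.e-04 -1.e+00] w 0.08690190317979825 grip 0.0 F [-0.09  0.28 -0.36]
delta cm (tool) [ 26.49 -13.02  10.46] spin -1.3866 q [ 1.13  0.33 -0.06  1.46  0.02  1.35 -0.09]
```

Emit:
{"method": "move_arm", "body": {"steps": [{"dx": 0, "dy": 0, "dz": 0, "spin": -0.14}, {"dx": 0, "dy": 0, "dz": 0, "spin": -0.14}, {"dx": 0, "dy": 0, "dz": 0, "spin": -0.14}, {"dx": 0, "dy": 0, "dz": 0, "spin": -0.14}, {"dx": 0, "dy": 0, "dz": 0, "spin": -0.14}, {"dx": 0, "dy": 0, "dz": 0, "spin": -0.14}, {"dx": 0, "dy": 0, "dz": 0, "spin": -0.14}, {"dx": 0, "dy": 0, "dz": 0, "spin": -0.14}, {"dx": 0, "dy": 0, "dz": 0, "spin": -0.14}, {"dx": 0, "dy": 0, "dz": 0, "spin": -0.126}], "claw": 8.7}}

```text
time: 1.3
ee_pos: [0.2547, -0.5707, 0.4047]
eef_rot: [0.617, 0.787, 0.0, -0.0]
ft_force: [-1.2, -0.8, 0.4]
width: 0.0869
grip_force: 0.0
```

```bash
python3 -c "
from h import *
to((.4435,-.3438,.30),13.5)"
```

```text
t 1.3 pos [ 0.2547 -0.5707  0.4047] yang 13.79 tilt [-1.e-04  1.e-04 -1.e+00] w 0.08694162072275508 grip 0.0 F [-1.21 -0.8   0.38]
delta cm (tool) [17.54 23.75 10.47] spin 0.005 q [ 1.27  0.34 -0.25  1.45  0.09  1.36  1.26]
```

Emit:
{"method": "move_arm", "body": {"steps": [{"dx": 1.46, "dy": 1.98, "dz": 0.8, "spin": 0.005}, {"dx": 1.46, "dy": 1.98, "dz": 0.8, "spin": 0}, {"dx": 1.46, "dy": 1.98, "dz": 0.8, "spin": 0}, {"dx": 1.46, "dy": 1.98, "dz": 0.8, "spin": 0}, {"dx": 1.46, "dy": 1.98, "dz": 0.8, "spin": 0}, {"dx": 1.46, "dy": 1.98, "dz": 0.8, "spin": 0}, {"dx": 1.46, "dy": 1.98, "dz": 0.8, "spin": 0}, {"dx": 1.46, "dy": 1.98, "dz": 0.8, "spin": 0}, {"dx": 1.46, "dy": 1.98, "dz": 0.8, "spin": 0}, {"dx": 1.46, "dy": 1.98, "dz": 0.8, "spin": 0}, {"dx": 1.46, "dy": 1.98, "dz": 0.8, "spin": 0}, {"dx": 1.46, "dy": 1.98, "dz": 0.8, "spin": 0}]}}

```text
time: 2.5
ee_pos: [0.4466, -0.3451, 0.3085]
eef_rot: [0.621, 0.784, -0.0, 0.0]
ft_force: [0.3, 0.2, 0.1]
width: 0.0871
grip_force: 0.0
```

```bash
python3 -c "
from h import *
to((.4435,-.3438,.1865),13.5)"
```

```text
t 2.5 pos [ 0.4466 -0.3451  0.3085] yang 13.17 tilt [ 1.e-04 -2.e-04 -1.e+00] w 0.08714800642590939 grip 0.0 F [0.34 0.24 0.07]
delta cm (tool) [ 0.2  -0.27 12.2 ] spin -0.0057 q [ 0.93  0.3  -0.41  1.73  0.13  1.14  0.71]
```

Emit:
{"method": "move_arm", "body": {"steps": [{"dx": 0.2, "dy": -0.27, "dz": 1.0, "spin": -0.006}, {"dx": 0, "dy": 0, "dz": 1.5, "spin": 0}, {"dx": 0, "dy": 0, "dz": 1.5, "spin": 0}, {"dx": 0, "dy": 0, "dz": 1.5, "spin": 0}, {"dx": 0, "dy": 0, "dz": 1.5, "spin": 0}, {"dx": 0, "dy": 0, "dz": 1.5, "spin": 0}, {"dx": 0, "dy": 0, "dz": 1.5, "spin": 0}, {"dx": 0, "dy": 0, "dz": 1.2, "spin": 0}, {"dx": 0, "dy": 0, "dz": 1.0, "spin": 0}, {"dx": 0, "dy": 0, "dz": 0, "spin": 0}, {"dx": 0, "dy": 0, "dz": 0, "spin": 0}]}}

```text
time: 3.6
ee_pos: [0.4432, -0.3446, 0.1869]
eef_rot: [0.619, 0.785, 0.0, 0.0]
ft_force: [0.7, -0.5, 0.1]
width: 0.087
grip_force: 0.0
```

```bash
python3 -c "
from h import *
to((.4435,-.3438,.1865),13.5)
c=cam('side');a=c['img'][230:350,280:440,::-1]
cv2.imwrite('pics/g.png',cv2.resize(a,None,fx=4,fy=4))"
```

```text
t 3.6 pos [ 0.4432 -0.3446  0.1869] yang 13.53 tilt [ 2.e-04 -1.e-04 -1.e+00] w 0.0870184059031191 grip 0.0 F [ 0.67 -0.48  0.11]
delta cm (tool) [0.07 0.05 0.04] spin 0.0005 q [ 0.9   0.45 -0.39  1.83  0.21  0.91  0.66]
```

View pics/g.png

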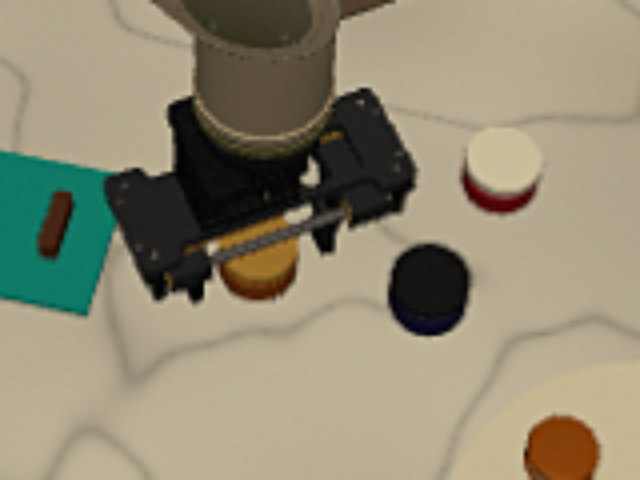

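The caramel jar, at crop (257,262), stands between the two fingers at about (195,290) and (325,240). The neighbouring jars are clear, so I'll close.

Emit:
{"method": "move_arm", "body": {"steps": [{"dx": 0, "dy": 0, "dz": 0, "spin": 0}, {"dx": 0, "dy": 0, "dz": 0, "spin": 0}, {"dx": 0, "dy": 0, "dz": 0, "spin": 0}, {"dx": 0, "dy": 0, "dz": 0, "spin": 0}, {"dx": 0, "dy": 0, "dz": 0, "spin": 0}, {"dx": 0, "dy": 0, "dz": 0, "spin": 0}, {"dx": 0, "dy": 0, "dz": 0, "spin": 0}, {"dx": 0, "dy": 0, "dz": 0, "spin": 0}], "claw": 4.5, "squeeze": 15}}

```text
time: 4.45
ee_pos: [0.443, -0.3446, 0.1868]
eef_rot: [0.619, 0.785, -0.0, 0.0]
ft_force: [-1.0, -0.2, 1.2]
width: 0.0536
grip_force: 15.0
```

Emit:
{"method": "move_arm", "body": {"steps": [{"dx": 0, "dy": 0, "dz": -0.5, "spin": 0}, {"dx": 0, "dy": 0, "dz": -1, "spin": 0}, {"dx": 0, "dy": 0, "dz": -1.5, "spin": 0}, {"dx": 0, "dy": 0, "dz": -1.5, "spin": 0}, {"dx": 0, "dy": 0, "dz": -1.5, "spin": 0}, {"dx": 0, "dy": 0, "dz": -1.5, "spin": 0}, {"dx": 0, "dy": 0, "dz": -1.5, "spin": 0}, {"dx": 0, "dy": 0, "dz": -1.5, "spin": 0}, {"dx": 0, "dy": 0, "dz": -1, "spin": 0}, {"dx": 0, "dy": 0, "dz": -0.5, "spin": 0}, {"dx": 0, "dy": 0, "dz": 0, "spin": 0}]}}

```text
time: 5.55
ee_pos: [0.4431, -0.3447, 0.3073]
eef_rot: [0.619, 0.785, -0.0, 0.0]
ft_force: [-0.2, -0.6, -1.0]
width: 0.0535
grip_force: 15.0
```

```bash
python3 -c "
from h import *
s=telemetry.read_state();p=np.array(s['ee_pos']);z=p[2]-.1868
to((.5635,-.0764,p[2]),13.5)
c=cam('side');a=c['img'];
print('expect',proj(c,[p[0],p[1],z+.017]),'bot',proj(c,[p[0],p[1],z]))
u,v=proj(c,[p[0],p[1],z+.017])[0].astype(int)
hsv=cv2.cvtColor(a,cv2.COLOR_RGB2HSV)
m=((hsv[:,:,1]>150)&(hsv[:,:,0]>8)&(hsv[:,:,0]<25)&(hsv[:,:,2]>60)).astype(np.uint8)
n,l,st,ce=cv2.connectedComponentsWithStats(m)
for i in range(1,n):
  if st[i][4]>40 and abs(ce[i]-[u,v]).max()<40: print(st[i],ce[i])
b=a[v-50:v+50,u-60:u+60,::-1];cv2.imwrite('pics/l.png',cv2.resize(b,None,fx=5,fy=5));print(u-60,v-50)"
```

```text
t 5.55 pos [ 0.4431 -0.3447  0.3073] yang 13.52 tilt [ 6.e-04 -6.e-04 -1.e+00] w 0.05353018961683824 grip 14.999954053200781 F [-0.23 -0.63 -1.02]
delta cm (tool) [ 2.327e+01  1.798e+01 -1.000e-02] spin 0.0003 q [ 0.94  0.3  -0.42  1.74  0.13  1.13  0.72]
expect [[344.59181667 269.51712861]] bot [[344.4726772  273.20124499]]
[327 257  26   9  63] [341.96825397 261.25396825]
[337 263  19  18 246] [346.61382114 272.26829268]
284 219
```

View pics/l.png

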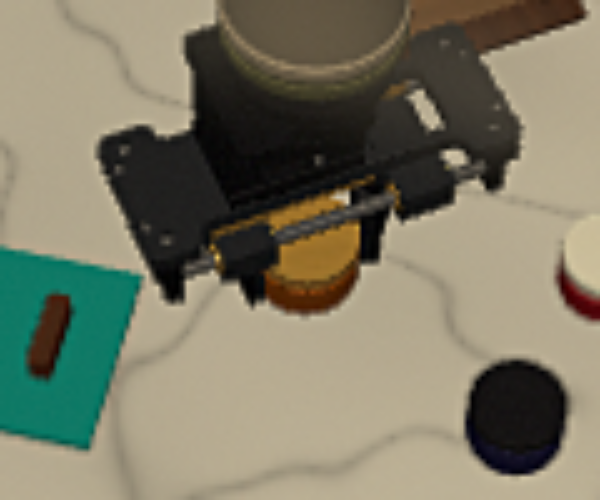

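The jar hangs upright between the fingers, with its lower rim at crop (308,312). Next I'll compare that rim with the expected cylinder outline.

```bash
python3 -c "
from h import *
s=telemetry.read_state();p=np.array(s['ee_pos']);z=p[2]-.1868
c=cam('side');a=c['img'];t=np.linspace(0,2*np.pi,90)
for off in(-.006,-.003,0,.003,.006):
  yv=np.array([-np.sin(.236),np.cos(.236)])*off
  q=proj(c,[[p[0]+yv[0]+.027*np.cos(k),p[1]+yv[1]+.027*np.sin(k),z+h] for k in t for h in(0,.034)])
  print(off,q.min(0),q.max(0))
hsv=cv2.cvtColor(a,cv2.COLOR_RGB2HSV)
m=((hsv[:,:,1]>120)&(hsv[:,:,0]>5)&(hsv[:,:,0]<28)&(hsv[:,:,2]>35)).astype(np.uint8)[262:290,330:362]
print(np.nonzero(m.any(0))[0][[0,-1]]+330,np.nonzero(m.any(1))[0][[0,-1]]+262)
for v in range(270,284): 
  w=np.nonzero(m[v-262])[0]; print(v,w[[0,-1]]+330 if len(w) else None)
"
```

```text
-0.006 [334.67573965 258.72517026] [356.50340159 284.39888428]
-0.003 [334.22033444 257.81123428] [356.00461227 283.44145586]
0 [333.76626385 256.89996672] [355.50729259 282.48677087]
0.003 [333.31254138 255.99135859] [355.01143762 281.53482066]
0.006 [332.85135149 255.08540088] [354.51704248 280.58559659]
[330 355] [262 281]
270 [340 355]
271 [340 355]
272 [338 355]
273 [337 354]
274 [337 354]
275 [337 354]
276 [337 353]
277 [337 353]
278 [337 352]
279 [338 351]
280 [340 349]
281 [344 345]
282 None
283 None
```

```bash
python3 -c "
from h import *
c=cam('top');s=cam('side');o=np.array([.5494,-.0161]);a=np.radians(13.5);x=np.array([np.cos(a),np.sin(a)]);y=np.array([-x[1],x[0]])
sc=lambda u,v:(310+(u+.5)/5-.5,135+(v+.5)/5-.5)
f=lambda k,q,z:[(float((onz(k,q,z)[:2]-o)@e)*1e3).__round__(1) for e in(x,y)]
print('divider top z.029, expect y~-31')
for q in((455,150),(478,230),(498,303)):print(f(c,topc(*q),.029))
for q in((220,366),(345,323)):print('s',f(s,sc(*q),.029))
print('endwall top outer expect -102, x+-62')
for q in((641,295),(588,78)):print(f(c,topc(*q),.063))
for q in((232,418),(412,364)):print('s',f(s,sc(*q),.063))
print('side wall bottom corners z.008')
for q in((230,475),(412,418)):print('s',f(s,sc(*q),.008))
print('inner end base z.013 expect -93')
for q in((570,115),(615,278)):print(f(c,topc(*q),.013))
"
```

```text
divider top z.029, expect y~-31
[50.3, -27.4]
[2.9, -27.8]
[-39.6, -27.6]
s [-35.1, -34.6]
s [51.7, -32.4]
endwall top outer expect -102, x+-62
[-62.5, -98.4]
[61.6, -103.8]
s [-57.8, -99.9]
s [58.9, -103.3]
side wall bottom corners z.008
s [-57.0, -99.8]
s [65.0, -102.4]
inner end base z.013 expect -93
[59.0, -96.9]
[-38.2, -95.7]
```

Emit:
{"method": "move_arm", "body": {"steps": [{"dx": 1.0, "dy": 0.8, "dz": 0, "spin": 0}, {"dx": 2.0, "dy": 1.55, "dz": 0, "spin": 0}, {"dx": 2.3, "dy": 1.78, "dz": 0, "spin": 0}, {"dx": 2.3, "dy": 1.78, "dz": 0, "spin": 0}, {"dx": 2.3, "dy": 1.78, "dz": 0, "spin": 0}, {"dx": 2.3, "dy": 1.78, "dz": 0, "spin": 0}, {"dx": 2.3, "dy": 1.78, "dz": 0, "spin": 0}, {"dx": 2.3, "dy": 1.78, "dz": 0, "spin": 0}, {"dx": 2.3, "dy": 1.78, "dz": 0, "spin": 0}, {"dx": 2.0, "dy": 1.55, "dz": 0, "spin": 0}, {"dx": 1.47, "dy": 1.15, "dz": 0, "spin": 0}, {"dx": 0.6, "dy": 0.47, "dz": 0, "spin": 0}]}}

```text
time: 6.95
ee_pos: [0.564, -0.074, 0.3066]
eef_rot: [0.618, 0.787, 0.0, -0.0]
ft_force: [-0.1, -0.1, -0.7]
width: 0.0533
grip_force: 15.0
```

Emit:
{"method": "move_arm", "body": {"steps": [{"dx": 0, "dy": 0, "dz": 0, "spin": 0}, {"dx": 0, "dy": 0, "dz": 0, "spin": 0}]}}

```text
time: 7.15
ee_pos: [0.5633, -0.078, 0.3065]
eef_rot: [0.619, 0.785, -0.0, -0.0]
ft_force: [-0.1, -0.0, -1.1]
width: 0.0534
grip_force: 15.0
```

```bash
python3 -c "
from h import *
to((.5637,-.0774,.2),13.5)
s=telemetry.read_state();p=np.array(s['ee_pos']);z=p[2]-.1868
c=cam('side');a=c['img'];t=np.linspace(0,2*np.pi,90)
q=proj(c,[[p[0]+.027*np.cos(k),p[1]+.027*np.sin(k),z+h] for k in t for h in(0,.034)]);print(q.min(0),q.max(0))
u,v=q.mean(0).astype(int);b=a[v-40:v+60,u-60:u+60,::-1];cv2.imwrite('pics/n.png',cv2.resize(b,None,fx=5,fy=5));print(u-60,v-40)
"
```

```text
t 7.15 pos [ 0.5633 -0.078   0.3065] yang 13.48 tilt [-6.e-04 -5.e-04 -1.e+00] w 0.05337657410224262 grip 14.999748012050986 F [-0.11 -0.02 -1.08]
delta cm (tool) [ 0.05  0.06 10.65] spin -0.0003 q [ 0.53  0.34 -0.57  1.71  0.2   1.15  0.14]
[360.03714412 176.51314372] [379.3231322  198.13480019]
309 147
```

View pics/n.png

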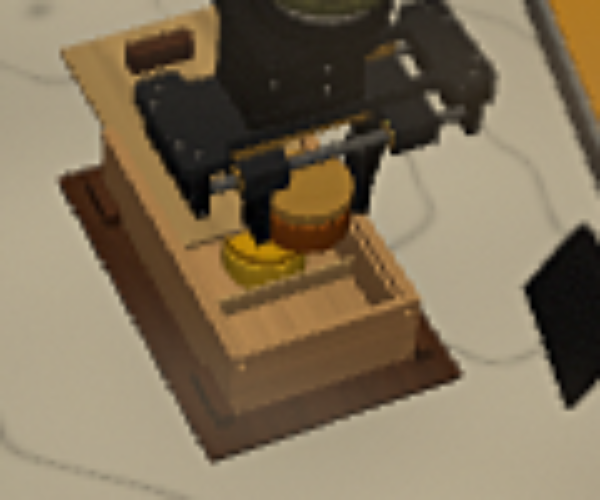

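The jar hangs over the empty nest with its lower rim at crop (312,250), and the yellow jar is just behind it. I'll lower it to just above the divider and check there.

Emit:
{"method": "move_arm", "body": {"steps": [{"dx": 0, "dy": 0.05, "dz": 0.5, "spin": 0}, {"dx": 0, "dy": 0, "dz": 1, "spin": 0}, {"dx": 0, "dy": 0, "dz": 1.2, "spin": 0}, {"dx": 0, "dy": 0, "dz": 1.2, "spin": 0}, {"dx": 0, "dy": 0, "dz": 1.2, "spin": 0}, {"dx": 0, "dy": 0, "dz": 1.2, "spin": 0}, {"dx": 0, "dy": 0, "dz": 1.0, "spin": 0}, {"dx": 0, "dy": 0, "dz": 0.7, "spin": 0}, {"dx": 0, "dy": 0, "dz": 0.4, "spin": 0}, {"dx": 0, "dy": 0, "dz": 0, "spin": 0}, {"dx": 0, "dy": 0, "dz": 0, "spin": 0}]}}

```text
time: 8.3
ee_pos: [0.5643, -0.0771, 0.2231]
eef_rot: [0.619, 0.785, 0.0, 0.0]
ft_force: [-0.1, -0.7, -0.0]
width: 0.0533
grip_force: 15.0
```

```bash
python3 -c "
from h import *
to((.5638,-.0779,.2),13.5)
c=cam('side');a=c['img'];b=a[180:250,320:420,::-1];cv2.imwrite('pics/n2.png',cv2.resize(b,None,fx=8,fy=8,interpolation=cv2.INTER_CUBIC))
"
```

```text
t 8.3 pos [ 0.5643 -0.0771  0.2231] yang 13.52 tilt [ 7.e-04 -2.e-04 -1.e+00] w 0.05333607841821168 grip 15.000016805715859 F [-0.14 -0.67 -0.04]
delta cm (tool) [-0.06 -0.07  2.31] spin 0.0004 q [ 0.5   0.44 -0.54  1.78  0.27  1.    0.1 ]
```

View pics/n2.png

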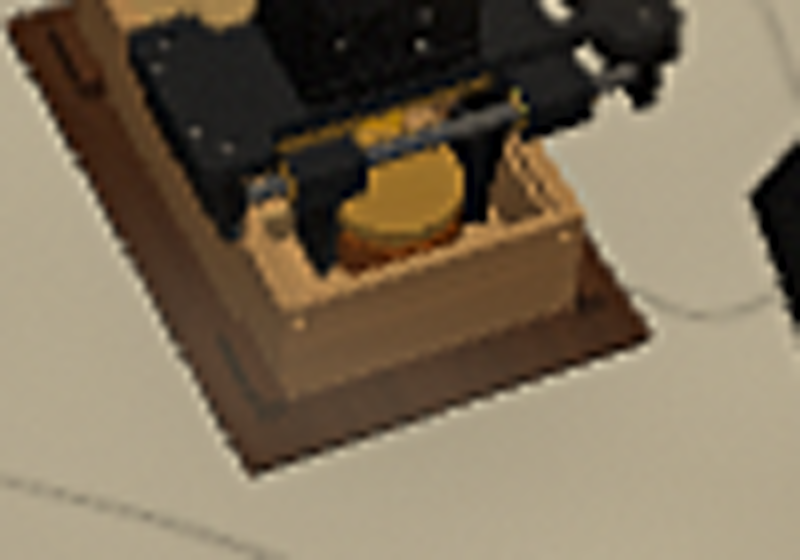

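The jar is inside the box between the walls, with its cap at crop (410,190) and the end wall's rim running (300,300)–(580,210). The fingers clear the side walls. I'll lower gently and watch the force.

Emit:
{"method": "move_arm", "body": {"steps": [{"dx": -0.05, "dy": -0.05, "dz": 0.2, "spin": 0}, {"dx": 0, "dy": 0, "dz": 0.3, "spin": 0}, {"dx": 0, "dy": 0, "dz": 0.3, "spin": 0}, {"dx": 0, "dy": 0, "dz": 0.3, "spin": 0}, {"dx": 0, "dy": 0, "dz": 0.2, "spin": 0}, {"dx": 0, "dy": 0, "dz": 0, "spin": 0}, {"dx": 0, "dy": 0, "dz": 0, "spin": 0}]}}

```text
time: 9.05
ee_pos: [0.5638, -0.0777, 0.2097]
eef_rot: [0.619, 0.785, 0.0, 0.0]
ft_force: [-0.1, 0.2, -0.7]
width: 0.0534
grip_force: 15.0
```

Emit:
{"method": "move_arm", "body": {"steps": [{"dx": 0, "dy": 0, "dz": 0.2, "spin": 0}, {"dx": 0, "dy": 0, "dz": 0.2, "spin": 0}, {"dx": 0, "dy": 0, "dz": 0.2, "spin": 0}, {"dx": 0, "dy": 0, "dz": 0.2, "spin": 0}, {"dx": 0, "dy": 0, "dz": 0, "spin": 0}, {"dx": 0, "dy": 0, "dz": 0, "spin": 0}]}}

```text
time: 9.65
ee_pos: [0.5637, -0.0777, 0.2017]
eef_rot: [0.619, 0.785, -0.0, -0.0]
ft_force: [-0.2, -0.6, -1.3]
width: 0.0534
grip_force: 15.0
```

No contact on the divider. The underside is about 2 mm above the floor.

Emit:
{"method": "move_arm", "body": {"steps": [{"dx": 0, "dy": 0, "dz": 0.1, "spin": 0}, {"dx": 0, "dy": 0, "dz": 0.05, "spin": 0}, {"dx": 0, "dy": 0, "dz": 0, "spin": 0}]}}

```text
time: 9.95
ee_pos: [0.5637, -0.0778, 0.2002]
eef_rot: [0.619, 0.785, -0.0, 0.0]
ft_force: [0.3, 0.8, -1.5]
width: 0.0535
grip_force: 15.0
```

Emit:
{"method": "move_arm", "body": {"steps": [{"dx": 0, "dy": 0, "dz": 0.05, "spin": 0}, {"dx": 0, "dy": 0, "dz": 0, "spin": 0}, {"dx": 0, "dy": 0, "dz": 0, "spin": 0}]}}

```text
time: 10.25
ee_pos: [0.5638, -0.0777, 0.1999]
eef_rot: [0.619, 0.785, 0.0, 0.0]
ft_force: [-0.9, -0.3, 0.3]
width: 0.0538
grip_force: 15.0
```

Emit:
{"method": "move_arm", "body": {"steps": [{"dx": 0, "dy": 0, "dz": 0, "spin": 0}, {"dx": 0, "dy": 0, "dz": 0, "spin": 0}, {"dx": 0, "dy": 0, "dz": 0, "spin": 0}, {"dx": 0, "dy": 0, "dz": 0, "spin": 0}, {"dx": 0, "dy": 0, "dz": 0, "spin": 0}, {"dx": 0, "dy": 0, "dz": 0, "spin": 0}], "claw": 6.5}}

```text
time: 10.85
ee_pos: [0.5637, -0.0778, 0.1998]
eef_rot: [0.619, 0.785, -0.0, 0.0]
ft_force: [-0.4, -0.1, -0.0]
width: 0.065
grip_force: 0.0
```

Emit:
{"method": "move_arm", "body": {"steps": [{"dx": 0, "dy": 0, "dz": -0.3, "spin": 0}, {"dx": 0, "dy": 0, "dz": -0.6, "spin": 0}, {"dx": 0, "dy": 0, "dz": -1, "spin": 0}, {"dx": 0, "dy": 0, "dz": -1.5, "spin": 0}, {"dx": 0, "dy": 0, "dz": -1.5, "spin": 0}, {"dx": 0, "dy": 0, "dz": -1.5, "spin": 0}, {"dx": 0, "dy": 0, "dz": -1.5, "spin": 0}, {"dx": 0, "dy": 0, "dz": -1.5, "spin": 0}, {"dx": 0, "dy": 0, "dz": -1, "spin": 0}, {"dx": 0, "dy": 0, "dz": -0.5, "spin": 0}]}}

```text
time: 11.85
ee_pos: [0.5639, -0.0777, 0.3101]
eef_rot: [0.619, 0.785, 0.0, 0.001]
ft_force: [0.7, 0.3, 0.9]
width: 0.0649
grip_force: 0.0
```

```bash
python3 -c "
from h import *
to((.515,.136,.3),103.5)
c=cam('side');a=c['img'];b=a[140:240,310:430,::-1];cv2.imwrite('pics/n3.png',cv2.resize(b,None,fx=6,fy=6,interpolation=cv2.INTER_CUBIC))
hsv=cv2.cvtColor(a,cv2.COLOR_RGB2HSV)
"
```

```text
t 11.85 pos [ 0.5639 -0.0777  0.3101] yang 13.52 tilt [ 1.3e-03 -4.0e-04 -1.0e+00] w 0.06492329577518202 grip 0.0 F [0.71 0.33 0.91]
delta cm (tool) [21.93  0.24  0.99] spin -1.5705 q [ 0.54  0.34 -0.57  1.71  0.2   1.15  0.15]
```

View pics/n3.png

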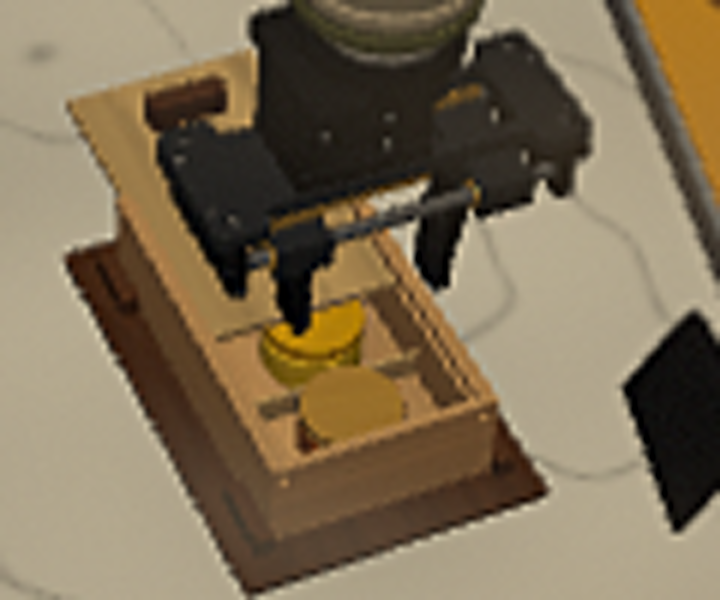

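The jar is standing in the nest nearest this camera, upright, with its cap at crop (352,408). Now I'll triangulate the height of the lid and the pull.

```bash
python3 -c "
from h import *
c=cam('top');s=cam('side');o=np.array([.5494,-.0161]);a=np.radians(13.5);x=np.array([np.cos(a),np.sin(a)]);y=np.array([-x[1],x[0]])
sc=lambda u,v:(310+(u+.5)/5-.5,135+(v+.5)/5-.5)
for n,p,q in(('rear-x',(112,417),(57,112)),('rear+x',(65,222),(208,66)),('pulltop',(151,297),(155,100))):
  o1,d1=ray(c,topc(*p));o2,d2=ray(s,sc(*q))
  A=np.c_[d1,-d2];t=np.linalg.lstsq(A,o2-o1,rcond=None)[0];X=(o1+d1*t[0]+o2+d2*t[1])/2
  print(n,X.round(4),np.linalg.norm(o1+d1*t[0]-o2-d2*t[1]).round(4),((X[:2]-o)@x*1e3).round(1),((X[:2]-o)@y*1e3).round(1))
P=o+y*.190;print('behind pull TCP at y=.190:',P);to((*P,.28),13.5)
P=o+y*.178;print('pull z target .26');to((*P,.25),13.5)
"
```

```text
rear-x [0.4521 0.155  0.0555] 0.0006 -54.7 189.1
rear+x [0.5588 0.1803 0.0584] 0.0006 55.0 188.8
pulltop [0.5129 0.1328 0.0772] 0.0034 -0.7 153.3
behind pull TCP at y=.190: [0.50504538 0.16865028]
t 12.0 pos [ 0.5637 -0.0778  0.3086] yang 13.51 tilt [-1.e-04 -1.e-04 -1.e+00] w 0.06513736769666138 grip 0.0 F [-0.45  0.24 -0.23]
delta cm (tool) [25.33  0.06  2.86] spin 0.0002 q [ 0.53  0.34 -0.57  1.71  0.2   1.15  0.15]
pull z target .26
t 12.0 pos [ 0.5637 -0.0778  0.3086] yang 13.51 tilt [-1.e-04 -1.e-04 -1.e+00] w 0.06513736769666138 grip 0.0 F [-0.45  0.24 -0.23]
delta cm (tool) [24.13  0.06  5.86] spin 0.0002 q [ 0.53  0.34 -0.57  1.71  0.2   1.15  0.15]
```

Emit:
{"method": "move_arm", "body": {"steps": [{"dx": 1.0, "dy": 0, "dz": 0, "spin": 0}, {"dx": 2.0, "dy": 0, "dz": 0, "spin": 0}, {"dx": 2.5, "dy": 0, "dz": 0, "spin": 0}, {"dx": 2.5, "dy": 0, "dz": 0, "spin": 0}, {"dx": 2.5, "dy": 0, "dz": 0, "spin": 0}, {"dx": 2.5, "dy": 0, "dz": 0, "spin": 0}, {"dx": 2.5, "dy": 0, "dz": 0, "spin": 0}, {"dx": 2.5, "dy": 0, "dz": 0, "spin": 0}, {"dx": 2.5, "dy": 0, "dz": 0, "spin": 0}, {"dx": 2.0, "dy": 0, "dz": 0, "spin": 0}, {"dx": 1.3, "dy": 0, "dz": 0, "spin": 0}, {"dx": 0.4, "dy": 0, "dz": 0, "spin": 0}], "claw": 0}}

```text
time: 13.2
ee_pos: [0.5064, 0.1592, 0.3084]
eef_rot: [0.618, 0.786, -0.0, -0.0]
ft_force: [-0.0, -0.2, -1.3]
width: 0.0003
grip_force: 0.0
```

Emit:
{"method": "move_arm", "body": {"steps": [{"dx": 0, "dy": 0, "dz": 0, "spin": 0}, {"dx": 0, "dy": 0, "dz": 0.5, "spin": 0}, {"dx": 0, "dy": 0, "dz": 0.8, "spin": 0}, {"dx": 0, "dy": 0, "dz": 1, "spin": 0}, {"dx": 0, "dy": 0, "dz": 0.7, "spin": 0}, {"dx": 0, "dy": 0, "dz": 0, "spin": 0}, {"dx": 0, "dy": 0, "dz": 0, "spin": 0}]}}

```text
time: 13.9
ee_pos: [0.5071, 0.1575, 0.2786]
eef_rot: [0.619, 0.785, -0.0, -0.0]
ft_force: [0.3, -0.1, 0.1]
width: 0.0005
grip_force: 0.0
```

```bash
python3 -c "
from h import *
to((.5078,.157,.246),13.5)
c=cam('side');a=c['img'];b=a[110:200,290:410,::-1];cv2.imwrite('pics/p.png',cv2.resize(b,None,fx=6,fy=6,interpolation=cv2.INTER_CUBIC))
"
```

```text
t 13.9 pos [0.5071 0.1575 0.2786] yang 13.52 tilt [-4.e-04  0.e+00 -1.e+00] w 0.000540468474409463 grip 0.0 F [ 0.33 -0.05  0.1 ]
delta cm (tool) [-0.07  0.05  3.25] spin 0.0004 q [ 0.22  0.32 -0.7   1.83  0.23  1.08 -0.33]
```

View pics/p.png

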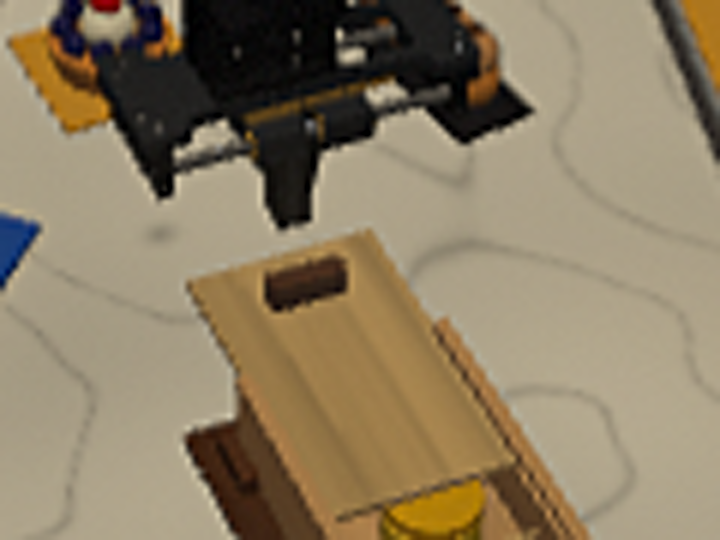

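The closed fingertips, at crop (292,222), are behind the pull, whose rear top edge is at about (305,265), and lined up with it across the lid. I'll descend, then push.

Emit:
{"method": "move_arm", "body": {"steps": [{"dx": 0, "dy": 0, "dz": 0.5, "spin": 0}, {"dx": 0, "dy": 0, "dz": 0.8, "spin": 0}, {"dx": 0, "dy": 0, "dz": 0.8, "spin": 0}, {"dx": 0, "dy": 0, "dz": 0.6, "spin": 0}, {"dx": 0, "dy": 0, "dz": 0.5, "spin": 0}, {"dx": 0, "dy": 0, "dz": 0, "spin": 0}, {"dx": 0, "dy": 0, "dz": 0, "spin": 0}]}}

```text
time: 14.65
ee_pos: [0.5072, 0.1576, 0.2467]
eef_rot: [0.619, 0.785, -0.0, -0.0]
ft_force: [0.1, 0.9, 0.9]
width: 0.0001
grip_force: 0.0
```

Emit:
{"method": "move_arm", "body": {"steps": [{"dx": -0.3, "dy": 0, "dz": 0, "spin": 0}, {"dx": -0.4, "dy": 0, "dz": 0, "spin": 0}, {"dx": -0.4, "dy": 0, "dz": 0, "spin": 0}, {"dx": -0.5, "dy": 0, "dz": 0, "spin": 0}, {"dx": -0.6, "dy": 0, "dz": 0, "spin": 0}, {"dx": -0.6, "dy": 0, "dz": 0, "spin": 0}, {"dx": -0.6, "dy": 0, "dz": 0, "spin": 0}, {"dx": -0.6, "dy": 0, "dz": 0, "spin": 0}, {"dx": -0.5, "dy": 0, "dz": 0, "spin": 0}, {"dx": -0.3, "dy": 0, "dz": 0, "spin": 0}, {"dx": -0.2, "dy": 0, "dz": 0, "spin": 0}, {"dx": 0, "dy": 0, "dz": 0, "spin": 0}]}}

```text
time: 15.85
ee_pos: [0.5189, 0.1087, 0.2467]
eef_rot: [0.619, 0.785, -0.0, 0.0]
ft_force: [-0.3, -0.3, 0.5]
width: 0.0005
grip_force: 0.0
```

```bash
python3 -c "
from h import *
o=np.array([.5494,-.0161]);a=np.radians(13.5);x=np.array([np.cos(a),np.sin(a)]);y=np.array([-x[1],x[0]])
to((*(o+y*.0815),.246),13.5)
p=np.array(telemetry.read_state()['ee_pos'][:2]);print('tcp box',(p-o)@x,(p-o)@y)
c=cam('side');a=c['img'];b=a[120:210,300:420,::-1];cv2.imwrite('pics/q.png',cv2.resize(b,None,fx=6,fy=6,interpolation=cv2.INTER_CUBIC))
"
```

```text
t 15.85 pos [0.5189 0.1087 0.2467] yang 13.51 tilt [-0.e+00 -2.e-04 -1.e+00] w 0.0005038490347471429 grip 0.0 F [-0.27 -0.33  0.53]
delta cm (tool) [-4.7   0.05  0.07] spin 0.0002 q [ 0.28  0.35 -0.67  1.86  0.25  1.02 -0.25]
tcp box -0.000551527154912136 0.12849281350750535
```

View pics/q.png

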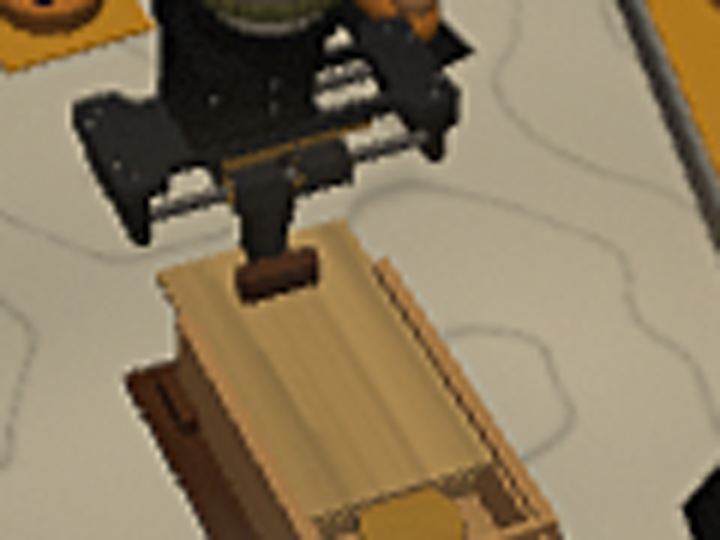

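The fingers are against the pull, at crop (277,272), and the lid is moving with them, square in its grooves. That was my 11th picture, one over the limit of 10, so I won't view any more and will work from numbers only.

Emit:
{"method": "move_arm", "body": {"steps": [{"dx": -0.2, "dy": 0, "dz": 0, "spin": 0}, {"dx": -0.4, "dy": 0, "dz": 0, "spin": 0}, {"dx": -0.5, "dy": 0, "dz": 0, "spin": 0}, {"dx": -0.5, "dy": 0, "dz": 0, "spin": 0}, {"dx": -0.5, "dy": 0, "dz": 0, "spin": 0}, {"dx": -0.5, "dy": 0, "dz": 0, "spin": 0}, {"dx": -0.4, "dy": 0, "dz": 0, "spin": 0}, {"dx": -0.3, "dy": 0, "dz": 0, "spin": 0}, {"dx": -0.1, "dy": 0, "dz": 0, "spin": 0}, {"dx": 0, "dy": 0, "dz": 0, "spin": 0}, {"dx": 0, "dy": 0, "dz": 0, "spin": 0}]}}

```text
time: 17.0
ee_pos: [0.5268, 0.076, 0.2467]
eef_rot: [0.619, 0.785, -0.0, 0.0]
ft_force: [0.5, 0.6, 0.4]
width: 0.0002
grip_force: 0.0
```

```bash
cat >> h.py <<'E'
def lid():
    o=np.array([.5494,-.0161]);a=np.radians(13.5);x=np.array([np.cos(a),np.sin(a)]);y=np.array([-x[1],x[0]])
    s=telemetry.read_state();p=np.array(s['ee_pos'][:2]);F=np.array(s['ft_force'])
    print('t',s['time'],'tcp box mm',((p-o)@x*1e3).round(2),((p-o)@y*1e3).round(2),'z',s['ee_pos'][2],'Fy',(F[:2]@y).round(2),'Fz',F[2].round(2))
E
python3 -c "
from h import *
lid()"
```

```text
t 17.0 tcp box mm -0.52 94.84 z 0.24673805942252844 Fy 0.51 Fz 0.36
```

Emit:
{"method": "move_arm", "body": {"steps": [{"dx": -0.1, "dy": 0, "dz": 0, "spin": 0}, {"dx": -0.1, "dy": 0, "dz": 0, "spin": 0}, {"dx": -0.1, "dy": 0, "dz": 0, "spin": 0}, {"dx": 0, "dy": 0, "dz": 0, "spin": 0}]}}

```text
time: 17.4
ee_pos: [0.5276, 0.0729, 0.2468]
eef_rot: [0.619, 0.785, 0.0, 0.0]
ft_force: [-0.0, 0.1, -0.3]
width: 0.0007
grip_force: 0.2
```

Emit:
{"method": "move_arm", "body": {"steps": [{"dx": -0.1, "dy": 0, "dz": 0, "spin": 0}, {"dx": -0.1, "dy": 0, "dz": 0, "spin": 0}, {"dx": 0, "dy": 0, "dz": 0, "spin": 0}]}}

```text
time: 17.7
ee_pos: [0.528, 0.0711, 0.2468]
eef_rot: [0.619, 0.785, 0.0, 0.0]
ft_force: [-0.6, 0.6, 0.7]
width: 0.0007
grip_force: 1.0
```

Emit:
{"method": "move_arm", "body": {"steps": [{"dx": -0.1, "dy": 0, "dz": 0, "spin": 0}, {"dx": 0, "dy": 0, "dz": 0, "spin": 0}]}}

```text
time: 17.9
ee_pos: [0.5281, 0.0708, 0.2469]
eef_rot: [0.619, 0.786, 0.0, -0.0]
ft_force: [-2.0, 5.0, 2.3]
width: 0.0004
grip_force: 2.4
```

Emit:
{"method": "move_arm", "body": {"steps": [{"dx": -0.1, "dy": 0, "dz": 0, "spin": 0}, {"dx": 0, "dy": 0, "dz": 0, "spin": 0}]}}

```text
time: 18.1
ee_pos: [0.5283, 0.0702, 0.2469]
eef_rot: [0.618, 0.786, 0.001, -0.0]
ft_force: [-1.9, 6.4, 2.5]
width: 0.0003
grip_force: 3.4
```

Emit:
{"method": "move_arm", "body": {"steps": [{"dx": -0.1, "dy": 0, "dz": 0, "spin": 0}, {"dx": 0, "dy": 0, "dz": 0, "spin": 0}]}}

```text
time: 18.3
ee_pos: [0.5284, 0.0696, 0.2469]
eef_rot: [0.618, 0.786, 0.001, -0.001]
ft_force: [-2.3, 7.8, 3.1]
width: 0.0001
grip_force: 4.0
```

```bash
python3 -c "
from h import *
lid()"
```

```text
t 18.3 tcp box mm -0.39 88.27 z 0.24689795928566108 Fy 8.16 Fz 3.05
```

Emit:
{"method": "move_arm", "body": {"steps": [{"dx": -0.1, "dy": 0, "dz": 0, "spin": 0}, {"dx": 0, "dy": 0, "dz": 0, "spin": 0}]}}

```text
time: 18.5
ee_pos: [0.5286, 0.069, 0.2469]
eef_rot: [0.618, 0.786, 0.001, -0.001]
ft_force: [-2.3, 9.1, 2.0]
width: 0.0005
grip_force: 4.7
```

Emit:
{"method": "move_arm", "body": {"steps": [{"dx": -0.1, "dy": 0, "dz": 0, "spin": 0}, {"dx": 0, "dy": 0, "dz": 0, "spin": 0}]}}

```text
time: 18.7
ee_pos: [0.5287, 0.0684, 0.2469]
eef_rot: [0.618, 0.786, 0.001, -0.001]
ft_force: [-3.1, 10.7, 2.3]
width: 0.0003
grip_force: 5.3
```

```bash
python3 -c "
from h import *
lid()"
```

```text
t 18.7 tcp box mm -0.36 87.0 z 0.24692107020120027 Fy 11.1 Fz 2.32
```

Emit:
{"method": "move_arm", "body": {"steps": [{"dx": -0.1, "dy": 0, "dz": 0, "spin": 0}, {"dx": 0, "dy": 0, "dz": 0, "spin": 0}]}}

```text
time: 18.9
ee_pos: [0.5289, 0.0678, 0.2469]
eef_rot: [0.618, 0.786, 0.001, -0.001]
ft_force: [-2.5, 10.9, 2.6]
width: 0.0006
grip_force: 6.0
```

Emit:
{"method": "move_arm", "body": {"steps": [{"dx": -0.05, "dy": 0, "dz": 0, "spin": 0}, {"dx": 0, "dy": 0, "dz": 0, "spin": 0}]}}

```text
time: 19.1
ee_pos: [0.529, 0.0676, 0.2469]
eef_rot: [0.618, 0.786, 0.001, -0.001]
ft_force: [-3.9, 12.8, 3.4]
width: 0.0005
grip_force: 6.6
```

```bash
python3 -c "
from h import *
lid()"
```

```text
t 19.1 tcp box mm -0.34 86.16 z 0.24691812247065734 Fy 13.39 Fz 3.4
```

Emit:
{"method": "move_arm", "body": {"steps": [{"dx": -0.05, "dy": 0, "dz": 0, "spin": 0}, {"dx": 0, "dy": 0, "dz": 0, "spin": 0}]}}

```text
time: 19.3
ee_pos: [0.529, 0.0672, 0.2469]
eef_rot: [0.618, 0.786, 0.001, -0.001]
ft_force: [-3.5, 13.1, 3.1]
width: 0.0008
grip_force: 6.8
```

Emit:
{"method": "move_arm", "body": {"steps": [{"dx": -0.05, "dy": 0, "dz": 0, "spin": 0}, {"dx": 0, "dy": 0, "dz": 0, "spin": 0}]}}

```text
time: 19.5
ee_pos: [0.5291, 0.0669, 0.2469]
eef_rot: [0.618, 0.786, 0.002, -0.001]
ft_force: [-3.0, 13.6, 3.4]
width: 0.0005
grip_force: 7.2
```

Emit:
{"method": "move_arm", "body": {"steps": [{"dx": -0.05, "dy": 0, "dz": 0, "spin": 0}, {"dx": 0, "dy": 0, "dz": 0, "spin": 0}]}}

```text
time: 19.7
ee_pos: [0.5292, 0.0666, 0.247]
eef_rot: [0.618, 0.786, 0.002, -0.002]
ft_force: [-4.1, 14.4, 3.4]
width: 0.0005
grip_force: 7.5
```

```bash
python3 -c "
from h import *
lid()"
```

```text
t 19.7 tcp box mm -0.31 85.15 z 0.24695023105382494 Fy 14.98 Fz 3.45
```

Emit:
{"method": "move_arm", "body": {"steps": [{"dx": -0.05, "dy": 0, "dz": 0, "spin": 0}, {"dx": 0, "dy": 0, "dz": 0, "spin": 0}]}}

```text
time: 19.9
ee_pos: [0.5293, 0.0662, 0.2469]
eef_rot: [0.618, 0.786, 0.002, -0.002]
ft_force: [-3.8, 15.3, 2.8]
width: 0.0005
grip_force: 7.5
```

Emit:
{"method": "move_arm", "body": {"steps": [{"dx": -0.05, "dy": 0, "dz": 0, "spin": 0}, {"dx": 0, "dy": 0, "dz": 0, "spin": 0}]}}

```text
time: 20.1
ee_pos: [0.53, 0.0629, 0.2467]
eef_rot: [0.619, 0.786, 0.0, -0.0]
ft_force: [0.0, 4.7, 0.9]
width: 0.0005
grip_force: 2.2
```

```bash
python3 -c "
from h import *
lid()"
```

```text
t 20.1 tcp box mm -0.46 81.31 z 0.2466754651695577 Fy 4.57 Fz 0.94
```

It snapped: the force fell from 15.7 N to about 4.6 N and the TCP jumped to 81.3 mm, close to the predicted home position. I'll hold to let it settle.

Emit:
{"method": "move_arm", "body": {"steps": [{"dx": 0, "dy": 0, "dz": 0, "spin": 0}, {"dx": 0, "dy": 0, "dz": 0, "spin": 0}, {"dx": 0, "dy": 0, "dz": 0, "spin": 0}]}}

```text
time: 20.4
ee_pos: [0.5301, 0.0623, 0.2467]
eef_rot: [0.619, 0.785, 0.0, 0.0]
ft_force: [0.7, 4.9, 0.3]
width: 0.0002
grip_force: 2.3
```

```bash
python3 -c "
from h import *
lid()"
```

```text
t 20.4 tcp box mm -0.47 80.73 z 0.24673965275454302 Fy 4.55 Fz 0.26
```

Emit:
{"method": "move_arm", "body": {"steps": [{"dx": 0.1, "dy": 0, "dz": 0, "spin": 0}, {"dx": 0.2, "dy": 0, "dz": 0, "spin": 0}, {"dx": 0.4, "dy": 0, "dz": 0, "spin": 0}, {"dx": 0.6, "dy": 0, "dz": -0.5, "spin": 0}, {"dx": 0.5, "dy": 0, "dz": -1.5, "spin": 0}, {"dx": 0.5, "dy": 0, "dz": -2, "spin": 0}, {"dx": 2, "dy": 0, "dz": -2.5, "spin": 0}, {"dx": 3, "dy": 0, "dz": -2.5, "spin": 0}, {"dx": 3, "dy": 0, "dz": -2.5, "spin": 0}, {"dx": 3, "dy": 0, "dz": -2, "spin": 0}, {"dx": 2, "dy": 0, "dz": -1, "spin": 0}, {"dx": 1, "dy": 0, "dz": 0, "spin": 0}]}}

```text
time: 21.6
ee_pos: [0.4911, 0.2233, 0.3945]
eef_rot: [0.618, 0.786, 0.002, 0.001]
ft_force: [-0.5, 0.8, -0.2]
width: 0.0008
grip_force: 0.0
```

```bash
python3 -c "
from h import *
lid()
o=np.array([.5494,-.0161]);a=np.radians(13.5);x=np.array([np.cos(a),np.sin(a)]);y=np.array([-x[1],x[0]])
for n in('side','top'):
  c=cam(n);hsv=cv2.cvtColor(c['img'],cv2.COLOR_RGB2HSV)
  # expected pull-top centre when home
  e=proj(c,[[*(o+y*.065),.073]])[0];u,v=e.astype(int)
  g=c['img'][v-12:v+13,u-14:u+15].astype(int).sum(2);m=(g<210).astype(np.uint8)
  k,l,st,ce=cv2.connectedComponentsWithStats(m)
  print(n,'expect',e.round(1))
  for i in range(1,k):
    if st[i][4]>8:
      q=ce[i]+[u-14,v-12];P=onz(c,q,.073)[:2];print(st[i],q.round(1),'box mm',((P-o)@x*1e3).round(1),((P-o)@y*1e3).round(1))
  # profile along box y at lid-top height, x=+-25 mm : brightness around the mouth
  for xx in(-.03,.03):
    ys=np.arange(.09,.132,.002);pr=proj(c,[[*(o+x*xx+y*t),.058] for t in ys]).astype(np.float32)
    val=cv2.remap(c['img'],pr[:,0].reshape(1,-1),pr[:,1].reshape(1,-1),cv2.INTER_LINEAR)[0].astype(int)
    print(xx,[(int(t*1e3+.5),int(w.sum()//3)) for t,w in zip(ys,val)])
"
```

```text
t 21.6 tcp box mm -0.8 246.37 z 0.3944995267425826 Fy 0.85 Fz -0.17
side expect [351.3 173.4]
[ 8  9 14 10 95] [351.4 174.4] box mm -1.4 60.7
-0.03 [(90, 113), (92, 112), (94, 111), (96, 111), (98, 111), (100, 112), (102, 124), (104, 141), (106, 153), (108, 154), (110, 153), (112, 152), (114, 152), (116, 151), (118, 151), (120, 151), (122, 151), (124, 151), (126, 151), (128, 151), (130, 152), (132, 151)]
0.03 [(90, 103), (92, 114), (94, 122), (96, 126), (98, 125), (100, 125), (102, 132), (104, 141), (106, 148), (108, 150), (110, 150), (112, 151), (114, 152), (116, 153), (118, 153), (120, 152), (122, 153), (124, 152), (126, 152), (128, 153), (130, 153), (132, 152)]
top expect [306.6 175.8]
[11  6  7 15 65] [306.1 175.9] box mm -0.1 66.4
[ 0 12  4 13 28] [292.8 182.6] box mm -9.8 108.8
-0.03 [(90, 113), (92, 115), (94, 115), (96, 116), (98, 115), (100, 113), (102, 106), (104, 85), (106, 67), (108, 56), (110, 56), (112, 57), (114, 63), (116, 80), (118, 88), (120, 90), (122, 94), (124, 96), (126, 96), (128, 98), (130, 100), (132, 101)]
0.03 [(90, 123), (92, 122), (94, 122), (96, 123), (98, 123), (100, 118), (102, 106), (104, 80), (106, 63), (108, 56), (110, 58), (112, 59), (114, 59), (116, 60), (118, 59), (120, 59), (122, 56), (124, 70), (126, 115), (128, 138), (130, 149), (132, 149)]
```

The lid's rear edge measures about 103 mm in both views (flush is 102 mm). The pull's centre is at about 65 mm, so the lid is latched and the ridge has not pushed it back out. The arm is clear.

Emit:
{"method": "move_arm", "body": {"steps": [{"dx": 0, "dy": 0, "dz": 0, "spin": 0}, {"dx": 0, "dy": 0, "dz": 0, "spin": 0}, {"dx": 0, "dy": 0, "dz": 0, "spin": 0}, {"dx": 0, "dy": 0, "dz": 0, "spin": 0}]}}

```text
time: 22.1
ee_pos: [0.4922, 0.2201, 0.3914]
eef_rot: [0.619, 0.785, -0.0, -0.0]
ft_force: [-0.1, -0.1, 0.5]
width: 0.0005
grip_force: 0.0
```

```bash
python3 -c "
from h import *
print(job.close_job())"
```

```text
the job is handed in; nothing more can be done
None
```

The job is handed in with no verdict returned: the caramel jar was set down in the empty nest and let go, and the lid snapped over the ridge at about 16 N and measures about 1 mm from flush; I viewed 11 pictures, one over the limit of 10.

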